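Find the tilt at which the tin slips, and note it with the pointer

ROBOT

A 7-joint arm with a two-finger parallel gripper is mounted at the origin on a cart in front of the work surface, level with it; the furniture and walls round the work are solid. World frame = base frame: x ahead of the robot, y to its left, z up, the work surface at z = 0. Lengths are in m, angles in rad, forces in N, time in s.
With the tool pointing down it reaches from about 0.425 to 0.925 m from the base axis. Payload 6.8 kg.
Tool frame: the origin (TCP) lies on the centre line of the jaws, within the pads' length; the fingertips stand 14 mm ahead of it and the grasp point (between the pads) lies 5 mm behind it (r.tips_ahead is the distance from the TCP to the fingertips, in m); z points along the fingers, y is the line along which they close (so a half turn about z gives the same grasp; the last joint's range is limited). The gripper opens to 85 mm and grips with 20 to 120 N. Pads are 22 mm wide; open, the fingers measure 114 mm over their backs; the gripper's body (76 mm by 85 mm) begins 54 mm behind the grasp point. The pads swing forward as they close: fully open they stand 13 mm farther back than shut.
Start: joints at [-1.398, 0.477, 0.022, 1.555, -0.011, 1.109, -0.083], TCP at [0.187, 0.649, 0.245] pointing down, gripper open.
Joint ranges: [-2.96, 2.96], [-0.34, 2.1], [-1.41, 1.46], [0.24, 2.44], [-1.37, 4.51], [0.17, 1.92], [-2.96, 2.96]. Speed limits (rad/s): [2.39, 2.39, 3.14, 3.14, 3.14, 3.14, 3.14].

INTERFACE

Orientations are given as a rotation vector (axis times angle).
In Python, from bench import r, eyes gives the robot as it stands.
- The arm moves only by the tool step_arm, never from a script. Its argument "rows" is a list of rows, each a list of 6 numbers: the shift along the world's x, y, z in units of 60 cm (1.0 is 60 cm), then the turn, a rotation vector about the world's x, y, z in units of pi rad (1.0 is pi rad). In form: [[x, y, z, rx, ry, rz], ...]. A call has 1 to 5 rows; each row is the pose to reach, as a shift and turn from the pose commanded when the call began, turning the shorter way round; what a row does not reach only later rows make up. A row lasts 1/12 s, in which the tool goes at most 41.7 mm and 7.16 degrees, less where a joint would pass 70% of its speed; a pose out of reach is approached as far as the arm can. A call with a number of a shift or a turn outside -1 to 1 is refused whole. A call with a gripper value outside its range is refused whole. "jaw" is the closure, from 0 (fully open) to 1 (shut), set as the call begins (left out, the last holds). The fingers move at their own pace and stop on an object; "squeeze" is the grip in N (left out, the last holds). Time passes only in rows, so rows that repeat a pose let the fingers close. It gives the time, the measured TCP pose, the force, the opening and the grip force at its end, in the units of the state.
- r.get_obs(): the state, without advancing time (a new reading comes with each control period).
- eyes.grab_frame(name): name is "side" or "top"; returns the picture (420x560x3 uint8, red, green, blue); there is no depth.
- eyes.camera_info(name): a dict with "mtx" (3x3 intrinsics, pixels), "extrinsics" (4x4, takes a point from camera to world coordinates). Camera axes: x right, y down, z forward; pixel columns grow to the right and rows downward; lengths in m; the calibration is good to about 2 mm. A picture is of the moment at which its call begins. camera_info takes no time and is no camera call.
- r.hand_in(): hands the job in; it is judged then, once.
The state is a dict: "clock": time; "joints": joint angles; "qvel": joint speeds; "tau": joint torques, N m; "tcp_pos": TCP position; "orientation": TCP orientation; "contact_force": force on the tool from outside, world axes, zero at the start; "moment": the same for the moment, N m; "grip_width": finger opening in m; "gripper_force": force on a finger pad.
Only numpy, scipy, OpenCV 4.12 (cv2) and the standard library are available. Lean on these libraries where they do the work, as an engineer would, in place of code of your own. Each camera call takes 0.05 s, during which the arm holds its last target. There are 200 camera calls.

TASK

We want to know how steeply this serving board may be tipped before a flat tin slides on its bare wood. Raise the hinged board by its handle bar until the tin slips down against the stop lip by itself, but stop there, so that the timer on the rubber mat does not slip too; leave the board standing at that angle. Then note the angle: swing the pointer down until its sprung foot just touches the pin on the side of the board, without pressing hard on it, and leave it there.

Things in the scene. Friction and masses are not known exactly. Their poses are not given: they have to be found in the camera images.
- stand: Fixed tilt stand: wooden base plate 225x275x16 mm, two bearing cheeks at its far end, a graduated arc on its right side. Origin on the worktop below the board; x points from the handle end to the hinge end (away from the robot), y left along the hinge, z up. Hinge axis along y at x = +115, z = +50 mm. Position and yaw vary.
- tilt_board: Light wooden board 232 (x) x 220 (y) x 14 mm. Origin on the hinge axis, mid-width; the board runs along its own -x, top face at z = +7 mm. Starts level; the handle end rises (turn about +y, up to 0.95 rad). Angle = tilt of its z axis. The stiff hinge (2.5 N m friction, about 15 N at the handle) holds it where it is left. Left part bare wood with the tin, right part (y < -30 mm) a thin rubber mat with the timer.
- stand_hinge (a point): Point on the hinge axis in the middle of the board's width, 50 mm above the worktop; fixed to the stand, with the stand's axes.
- board_handle (a point): Middle of the board's handle: a round steel bar 14 mm thick, 118 mm long along the hinge direction, on two rods 104 mm apart; at x = -270 mm, y = z = 0 in the board's frame (270 mm from the hinge axis), 33 mm clear of the board's edge, 50 mm above the worktop at the start. It may turn between the fingers.
- board_pin (a point): Centre line of the steel pin (10 mm thick, along the hinge direction) that sticks out of the right side of the board, 165 mm from the hinge axis; this point is straight below the pointer's foot.
- pointer: Aluminium pointer arm, 9 mm wide, 200 mm long, right of the board (y = -140 mm), turning about the same hinge axis; origin on it, mid-width of the board; runs along its own -x. Starts raised 55 to 69 degrees (tilt of its z axis, as for the board); stays where left (0.25 N m). Its sprung foot, 165 mm from the axis (5 mm travel, 2 N per mm), meets the board's pin when both stand at the same angle.
- pointer_grip (a point): Point at which to take the pointer: on the black round cross bar, 12 mm thick, that sticks out to the right from the pointer's end, along the hinge direction; x = -195, y = -174, z = +15 mm in the pointer's frame, 28 mm from the bar's right-hand end. It may turn between the fingers.
- tin_centre (a point): Centre of the flat closed fish tin, 63x105x26 mm, 0.2 kg, its long side across the slope, lying loose on the bare wood, 110 to 160 mm from the hinge axis. Against the lip its centre stands about 37 mm from the hinge axis along the board.
- timer_centre (a point): Half-way up the round kitchen timer, 66 mm in diameter, 45 mm high, 0.14 kg, standing loose on the rubber mat, about 170 mm from the hinge axis.
- salt_mill: Small wooden mill, 52x128 mm, a bystander left of the stand; origin under its foot.
- jar: Glass spice jar with a cork-wood lid, 48x96 mm, a bystander left of the stand; origin under its foot.
- board_lip (a point): Middle of the stop lip along the hinge edge of the board; its face, 6 mm uphill of this point, stops the tin. How slippery the board is stays hidden and varies: the tin slips at some 14 to 29 degrees of tilt, the timer on its mat some 3 to 6 degrees later. Close to its limit the tin slides slowly (a second or more).

How it is judged:
By the outcome, as a careful person would: the job done as asked, in the order asked, and still so for the second after the job is handed in, with the robot touching nothing.
It also fails if it takes over 72 s, if anything falls off the work surface, if the arm or the gripper's body presses on something with over 40 N, if the wrist force passes 120 N, or if a joint passes its speed limit or range.

## Working session

There is one attempt and no reset: what is moved stays moved. The work goes in short steps, Python scripts to look and compute and a tool call to move; the robot and the scene stay as the last step left them, time stands still between calls to the robot, and variables do not carry over. Pictures are saved under pics/ and viewed, at most 10 in all, crops included, and the job is handed in when it is done.

Besides the shell and the picture viewer there is one more tool, called after "Call:" by a JSON object that holds its "op" and its "data". step_arm: Moves the arm, as the interface text tells. Shifts and turns lie within -1 to 1; 1 stands for 60 cm of shift or pi rad of turn. Its arguments: {"type":"object","properties":{"rows":{"type":"array"},"jaw":{"type":"number"},"squeeze":{"type":"number"}},"required":["rows"]}

```bash
mkdir -p pics; python3 - <<'E'
from bench import r, eyes
import cv2,numpy as np
for n in("side","top"):
    f=eyes.grab_frame(n); cv2.imwrite(f"pics/{n}0.png",f[...,::-1]); c=eyes.camera_info(n); print(n,np.round(c["mtx"],1).tolist(),np.round(c["extrinsics"],3).tolist())
print(r.get_obs())
E
```

```text
side [[418.9, 0.0, 284.4], [0.0, 418.9, 213.6], [0.0, 0.0, 1.0]] [[-0.984, -0.115, 0.134, 0.449], [-0.177, 0.61, -0.772, 0.962], [0.007, -0.784, -0.621, 0.604], [0.0, 0.0, 0.0, 1.0]]
top [[396.4, 0.0, 279.6], [0.0, 396.4, 209.7], [0.0, 0.0, 1.0]] [[0.028, -0.987, 0.157, 0.45], [-0.999, -0.032, -0.026, 0.304], [0.031, -0.156, -0.987, 0.915], [0.0, 0.0, 0.0, 1.0]]
{'clock': 0.1, 'joints': array([-1.39809695,  0.47771093,  0.02233   ,  1.55632566, -0.01150364,
        1.1092975 , -0.08309448]), 'qvel': array([ 0.00047011, -0.00246316,  0.00070746, -0.00497394,  0.00016732,
        0.00110678,  0.00211534]), 'tau': array([ 4.46467791e-03, -5.97756958e+01,  1.61330022e+00, -2.81950629e+01,
        1.27471896e-02,  5.05972712e-03, -6.64154598e-06]), 'tcp_pos': array([0.18691998, 0.64808523, 0.2444384 ]), 'orientation': array([-4.39559090e-01, -3.11056906e+00,  2.52759251e-03]), 'contact_force': array([ 0.08880464,  0.29122124, -0.47838983]), 'moment': array([-0.00096067,  0.00978236,  0.01114503]), 'gripper_force': 0.0, 'grip_width': 0.08570250427709857}
```

View pics/side0.png

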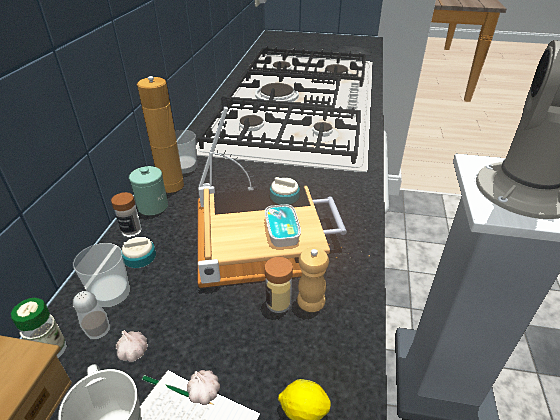

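View pics/top0.png

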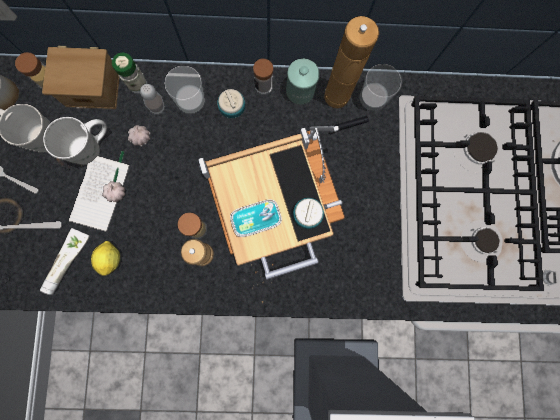

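```bash
cat > h.py <<'E'
import numpy as np,cv2
from bench import r,eyes
def ray(n,uv):
    c=eyes.camera_info(n);E=np.array(c["extrinsics"]);d=E[:3,:3]@np.linalg.solve(np.array(c["mtx"]),[*uv,1.]);return E[:3,3],d
def plane(n,uv,z):
    o,d=ray(n,uv);return o+d*(z-o[2])/d[2]
def tri(us,ut):
    A=[];b=[]
    for n,u in(("side",us),("top",ut)):
        o,d=ray(n,u);d/=np.linalg.norm(d);P=np.eye(3)-np.outer(d,d);A.append(P);b.append(P@o)
    x=np.linalg.lstsq(np.vstack(A),np.hstack(b),rcond=None)[0];return x
def proj(n,p):
    c=eyes.camera_info(n);E=np.linalg.inv(np.array(c["extrinsics"]));q=np.array(c["mtx"])@(E[:3,:3]@p+E[:3,3]);return q[:2]/q[2]
E
python3 - <<'E'
import cv2
a=cv2.imread('pics/top0.png')[100:290,190:380];b=cv2.imread('pics/side0.png')[100:290,180:370]
cv2.imwrite('pics/c0.png',cv2.resize(cv2.hconcat([a,b]),(800,400),interpolation=cv2.INTER_CUBIC))
E
```

```text
(no output)
```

View pics/c0.png

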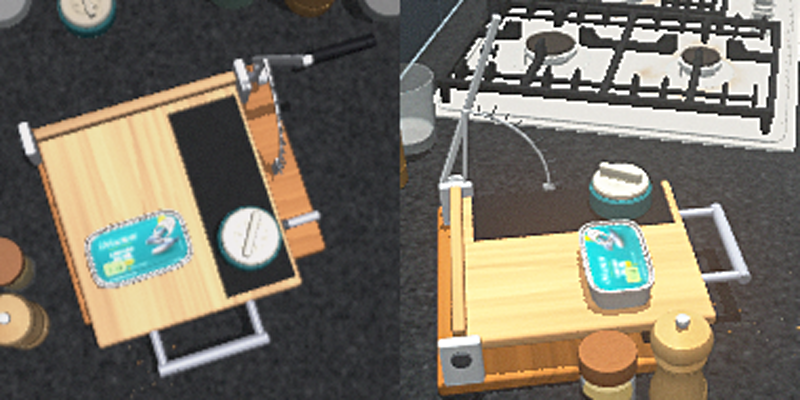

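```bash
cat > m.py <<'E'
from h import *
T=lambda u,v:(190+u/2.105,100+v/2.105)
S=lambda u,v:(180+(u-400)/2.105,100+v/2.105)
P=lambda n,q,z:plane(n,q,z)
h1=P("top",T(163,371),.05);h2=P("top",T(268,339),.05)
print("handle",h1,h2,np.linalg.norm(h1-h2), "yaw",np.arctan2(*( -(h1-h2)[:1]),(h1-h2)[1]))
c1=P("top",T(101,347),.057);c2=P("top",T(299,282),.057);print("near corners",c1,c2,np.linalg.norm(c1-c2),np.arctan2(-(c1-c2)[0],(c1-c2)[1]))
print("side handle",P("side",S(717,208),.05),P("side",S(746,278),.05))
print("side corner",P("side",S(716,319),.057))
yaw=np.mean([np.arctan2(-(h1-h2)[0],(h1-h2)[1]),np.arctan2(-(c1-c2)[0],(c1-c2)[1])])
ex=np.array([np.cos(yaw),np.sin(yaw),0]);ey=np.array([-np.sin(yaw),np.cos(yaw),0])
H=(h1+h2)/2+.27*ex; H2=(c1+c2)/2+.232*ex;H2[2]=.05;print(yaw,H,H2)
tip=tri(S(495,20),T(312,60));print("tip tri",tip)
for Hh in(H,H2):
  for t in range(50,74,4):
    a=np.radians(t);g=Hh-ex*np.cos(a)*.195+np.array([0,0,np.sin(a)*.195])+.015*(np.array([0,0,np.cos(a)])+ex*np.sin(a))
    b1=g-ey*.146;b2=g-ey*.202
    print(t,proj("top",b1).round(1),proj("top",b2).round(1),proj("side",b1).round(1))
print("obs bar",T(312,60),T(375,40),S(495,20))
E
python3 m.py
```

```text
handle [0.44225558 0.30325269 0.05      ] [0.47774047 0.19609872 0.05      ] 0.11287670577257791 yaw 0.31979142172560443
near corners [0.46462791 0.36693284 0.057     ] [0.53697809 0.16552455 0.057     ] 0.21400898367522914 0.3448661887362511
side handle [0.47701255 0.20160585 0.05      ] [0.43925314 0.30963068 0.05      ]
side corner [0.46216019 0.37922864 0.057     ]
0.3323288052309278 [0.71522501 0.33776193 0.05      ] [0.72010915 0.3419176  0.05      ]
tip tri [0.71044977 0.18420479 0.23428345]
50 [347.3 162.3] [375.7 153.8] [254.1 118.5]
54 [346.1 155.5] [374.7 146.9] [248.6 115.6]
58 [344.7 148.3] [373.5 139.8] [242.8 112.9]
62 [343.2 141.1] [372.1 132.5] [236.8 110.6]
66 [341.4 133.7] [370.5 125.1] [230.5 108.7]
70 [339.5 126.2] [368.7 117.7] [224.  107.2]
50 [345.1 159.7] [373.4 151.2] [251.4 119.2]
54 [343.9 152.8] [372.4 144.3] [245.9 116.2]
58 [342.5 145.7] [371.2 137.1] [240.  113.6]
62 [340.9 138.4] [369.8 129.8] [233.9 111.3]
66 [339.1 131. ] [368.2 122.5] [227.6 109.4]
70 [337.2 123.6] [366.4 115. ] [221.1 107.9]
obs bar (338.21852731591446, 128.50356294536817) (368.1472684085511, 119.0023752969121) (225.13064133016627, 109.50118764845605)
```

Call:
{"op": "step_arm", "data": {"rows": [[0.18,-0.26,0,0,0,-0.12],[0.18,-0.26,0,0,0,-0.12],[0.18,-0.26,0,0,0,-0.12],[0.18,-0.26,0,0,0,-0.12],[0.18,-0.26,0,0,0,-0.12]], "jaw": 0.52, "squeeze": 50}}

```text
clock: 0.52
tcp_pos: [0.2984, 0.4877, 0.245]
orientation: [1.022, 2.969, -0.004]
contact_force: [0.2, -0.2, -0.1]
grip_width: 0.0411
gripper_force: 0.0
```

Call:
{"op": "step_arm", "data": {"rows": [[0.18,-0.26,0,0,0,-0.12],[0.18,-0.26,0,0,0,-0.12],[0.18,-0.26,0,0,0,-0.12],[0.18,-0.26,0,0,0,-0.12],[0.18,-0.26,0,0,0,-0.12]]}}

```text
clock: 0.93
tcp_pos: [0.4055, 0.3316, 0.2452]
orientation: [1.561, 2.725, -0.002]
contact_force: [0.3, -0.1, 0.6]
grip_width: 0.0411
gripper_force: 0.0
```

```bash
cat >> h.py <<'E'
YAW=.335;HINGE=np.array([.7165,.341,.05])
from scipy.spatial.transform import Rotation as R
def frame(): return np.array([np.cos(YAW),np.sin(YAW),0]),np.array([-np.sin(YAW),np.cos(YAW),0])
def loc(x,y,z,deg):
    ex,ey=frame();a=np.radians(deg);uz=np.array([0,0,1.])
    return HINGE+x*(ex*np.cos(a)-uz*np.sin(a))+y*ey+z*(uz*np.cos(a)+ex*np.sin(a))
def to(p,zoff=-.005):
    "units shift/turn from measured to grasp point p, tool down, tool y along ex"
    o=r.get_obs();ex,ey=frame();Rm=R.from_rotvec(o["orientation"])
    yy=ex if Rm.as_matrix()[:,1]@ex>0 else -ex
    z=np.array([0,0,-1.]);Rt=R.from_matrix(np.c_[np.cross(yy,z),yy,z])
    print("t",round(o["clock"],2),"pos",o["tcp_pos"].round(4),"F",np.round(o["contact_force"],1),"w",round(o["grip_width"],4),"gf",o["gripper_force"])
    print("shift",((p+[0,0,zoff]-o["tcp_pos"])/.6).round(4),"turn",((Rt*Rm.inv()).as_rotvec()/np.pi).round(4))
E
python3 - <<'E'
from h import *
H=loc(-.27,0,0,0);print(H);to(H);print("pgrip",loc(-.195,-.174,.015,68)); print("tall mill",plane("top",(338,100),0),plane("side",(170,185),0),plane("top",(362,30),.3))
E
```

```text
[0.46150922 0.25223232 0.05      ]
t 0.93 pos [0.4055 0.3316 0.2452] F [ 0.3 -0.1  0.6] w 0.0411 gf 0.0
shift [ 0.0933 -0.1322 -0.3337] turn [ 0.0006  0.0001 -0.0621]
pgrip [0.71785291 0.15722902 0.23641995]
tall mill [0.87312205 0.14390303 0.        ] [0.88490019 0.14989671 0.        ] [0.86248852 0.15581306 0.3       ]
```

Call:
{"op": "step_arm", "data": {"rows": [[0.093,-0.132,0,0,0,-0.062],[0.093,-0.132,0,0,0,-0.062],[0.093,-0.132,-0.06,0,0,-0.062],[0.093,-0.132,-0.13,0,0,-0.062],[0.093,-0.132,-0.17,0,0,-0.062]]}}

```text
clock: 1.35
tcp_pos: [0.4583, 0.255, 0.1405]
orientation: [-1.816, -2.563, 0.004]
contact_force: [-0.7, 0.5, 0.1]
grip_width: 0.0411
gripper_force: 0.0
```

Call:
{"op": "step_arm", "data": {"rows": [[0,0,-0.06,0,0,0],[0,0,-0.1,0,0,0],[0,0,-0.12,0,0,0],[0,0,-0.12,0,0,0]]}}

```text
clock: 1.68
tcp_pos: [0.4572, 0.2563, 0.0688]
orientation: [-1.811, -2.565, 0.008]
contact_force: [-0.8, 0.4, 0.5]
grip_width: 0.0407
gripper_force: 0.0
```

```bash
python3 - <<'E'
from h import *
to(loc(-.27,0,0,0))
f=eyes.grab_frame("side");g=eyes.grab_frame("top")
a=f[130:330,180:380,::-1];b=g[130:330,190:390,::-1]
cv2.imwrite('pics/c1.png',cv2.resize(cv2.hconcat([b,a]),(800,400),interpolation=cv2.INTER_CUBIC))
E
```

```text
t 1.68 pos [0.4572 0.2563 0.0688] F [-0.8  0.4  0.5] w 0.0407 gf 0.0
shift [ 0.0073 -0.0067 -0.0397] turn [ 0.0011 -0.0013 -0.002 ]
```

View pics/c1.png

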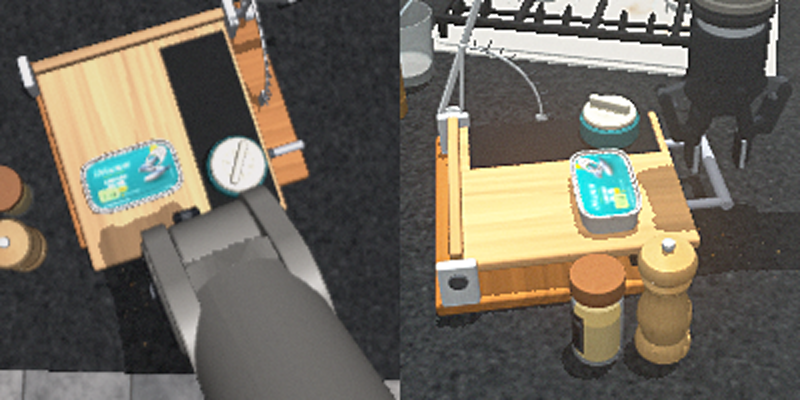

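Call:
{"op": "step_arm", "data": {"rows": [[0.006,-0.006,-0.02,0,0,0],[0.006,-0.006,-0.035,0,0,0],[0.006,-0.006,-0.04,0,0,0]]}}

```text
clock: 2.03
tcp_pos: [0.4626, 0.2535, 0.0469]
orientation: [1.813, 2.566, 0.0]
contact_force: [-0.0, 0.0, -0.2]
grip_width: 0.0408
gripper_force: 0.0
```

Call:
{"op": "step_arm", "data": {"rows": [[0,0,0,0,0,0],[0,0,0,0,0,0],[0,0,0,0,0,0],[0,0,0,0,0,0],[0,0,0,0,0,0]], "jaw": 1}}

```text
clock: 2.45
tcp_pos: [0.4605, 0.2531, 0.0474]
orientation: [-1.81, -2.565, 0.005]
contact_force: [-5.6, -2.1, 4.3]
grip_width: 0.0123
gripper_force: 48.6
```

```bash
python3 - <<'E'
from h import *
to(loc(-.27,0,0,0))
for d in(6,12,14,16,18,20,22,24,26,28,30):print(d,((loc(-.27,0,0,d)-loc(-.27,0,0,0))/.6).round(4))
E
```

```text
t 2.45 pos [0.4605 0.2531 0.0474] F [-5.6 -2.1  4.3] w 0.0123 gf 48.641542196273804
shift [ 0.0018 -0.0014 -0.0039] turn [ 0.0004 -0.0012 -0.002 ]
6 [0.0023 0.0008 0.047 ]
12 [0.0093 0.0032 0.0936]
14 [0.0126 0.0044 0.1089]
16 [0.0165 0.0057 0.124 ]
18 [0.0208 0.0072 0.1391]
20 [0.0256 0.0089 0.1539]
22 [0.0309 0.0108 0.1686]
24 [0.0367 0.0128 0.183 ]
26 [0.043  0.015  0.1973]
28 [0.0497 0.0173 0.2113]
30 [0.0569 0.0198 0.225 ]
```

Call:
{"op": "step_arm", "data": {"rows": [[0,0,0.006,0,0,0],[0.0005,0,0.015,0,0,0],[0.001,0.0003,0.026,0,0,0],[0.0016,0.0005,0.037,0,0,0],[0.0023,0.0008,0.047,0,0,0]]}}

```text
clock: 2.87
tcp_pos: [0.4618, 0.2535, 0.0753]
orientation: [-1.81, -2.565, 0.006]
contact_force: [-6.4, -1.0, -13.7]
grip_width: 0.0121
gripper_force: 48.8
```

Call:
{"op": "step_arm", "data": {"rows": [[0.001,0.0004,0.01,0,0,0],[0.0024,0.0008,0.02,0,0,0],[0.004,0.0014,0.03,0,0,0],[0.0056,0.002,0.038,0,0,0],[0.007,0.0024,0.0466,0,0,0]]}}

```text
clock: 3.28
tcp_pos: [0.4657, 0.2549, 0.1032]
orientation: [-1.81, -2.565, 0.006]
contact_force: [-7.3, -0.6, -11.9]
grip_width: 0.0119
gripper_force: 48.8
```

```bash
cat >> h.py <<'E'
def look():
    f=eyes.grab_frame("side");hsv=cv2.cvtColor(f,cv2.COLOR_RGB2HSV)
    m=cv2.inRange(hsv,(80,110,60),(100,255,255));m[:120]=0;m[330:]=0;m[:,:195]=0;m[:,360:]=0
    n,_,st,c=cv2.connectedComponentsWithStats(m)
    o=r.get_obs();g=o["tcp_pos"]+[0,0,.005]
    print("t",round(o["clock"],2),"tilt",round(float(np.degrees(np.arcsin((g[2]-.0524)/.27))),2),"F",np.round(o["contact_force"],1),"w",round(o["grip_width"],4),"pos",o["tcp_pos"].round(4))
    for i in range(1,n):
        if st[i][4]>40: print(c[i].round(1),st[i].tolist())
    return f
E
python3 -c "
from h import *
f=look();cv2.imwrite('pics/s2.png',f[...,::-1])"
```

```text
t 3.33 tilt 12.12 F [-9.3 -1.4 -7.1] w 0.0123 pos [0.4659 0.2549 0.1041]
[285.2 180.3] [272, 171, 23, 14, 53]
[277.7 211.3] [263, 195, 30, 33, 528]
```

View pics/s2.png

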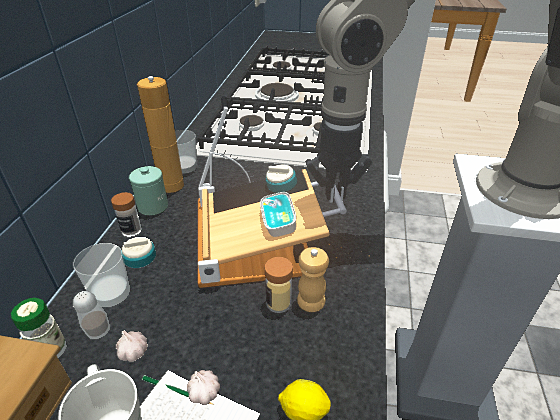

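Call:
{"op": "step_arm", "data": {"rows": [[0.0006,0.0002,0.003,0,0,0],[0.0012,0.0004,0.006,0,0,0],[0.0018,0.0006,0.009,0,0,0],[0.0025,0.0009,0.0115,0,0,0],[0.0025,0.0009,0.0115,0,0,0]]}}

```text
clock: 3.75
tcp_pos: [0.4671, 0.2554, 0.1102]
orientation: [-1.81, -2.564, 0.007]
contact_force: [-7.7, -0.4, -8.3]
grip_width: 0.0121
gripper_force: 49.2
```

Call:
{"op": "step_arm", "data": {"rows": [[0,0,0,0,0,0],[0,0,0,0,0,0],[0,0,0,0,0,0],[0,0,0,0,0,0],[0,0,0,0,0,0]]}}

```text
clock: 4.17
tcp_pos: [0.4671, 0.2554, 0.1102]
orientation: [-1.81, -2.564, 0.007]
contact_force: [-6.4, -0.8, -9.2]
grip_width: 0.0119
gripper_force: 49.2
```

```bash
python3 -c "
from h import *
look()"
```

```text
t 4.22 tilt 13.44 F [-7.3 -1.7 -9.6] w 0.0123 pos [0.4671 0.2554 0.1102]
[285.2 178.3] [272, 169, 23, 15, 55]
[276.8 209.8] [263, 193, 29, 34, 527]
```

Call:
{"op": "step_arm", "data": {"rows": [[0.0007,0.0002,0.003,0,0,0],[0.0014,0.0005,0.006,0,0,0],[0.0021,0.0007,0.009,0,0,0],[0.0028,0.001,0.0114,0,0,0],[0.0028,0.001,0.0114,0,0,0]]}}

```text
clock: 4.63
tcp_pos: [0.4686, 0.2559, 0.117]
orientation: [-1.81, -2.564, 0.007]
contact_force: [-8.3, -1.6, -8.4]
grip_width: 0.0124
gripper_force: 49.1
```

Call:
{"op": "step_arm", "data": {"rows": [[0,0,0,0,0,0],[0,0,0,0,0,0],[0,0,0,0,0,0],[0,0,0,0,0,0],[0,0,0,0,0,0]]}}

```text
clock: 5.05
tcp_pos: [0.4687, 0.2559, 0.117]
orientation: [-1.81, -2.564, 0.007]
contact_force: [-8.2, -1.6, -9.1]
grip_width: 0.0121
gripper_force: 49.0
```

```bash
python3 -c "
from h import *
look()"
```

```text
t 5.1 tilt 14.93 F [-8.5 -1.6 -9.9] w 0.0121 pos [0.4686 0.2559 0.117 ]
[283.6 176.6] [267, 167, 27, 15, 57]
[276.1 208.5] [262, 192, 29, 33, 530]
```

Call:
{"op": "step_arm", "data": {"rows": [[0.0007,0.0003,0.003,0,0,0],[0.0015,0.0005,0.006,0,0,0],[0.0022,0.0008,0.009,0,0,0],[0.003,0.001,0.0114,0,0,0],[0.003,0.001,0.0114,0,0,0]]}}

```text
clock: 5.52
tcp_pos: [0.4703, 0.2565, 0.1237]
orientation: [-1.81, -2.564, 0.007]
contact_force: [-8.0, -1.1, -9.6]
grip_width: 0.0122
gripper_force: 49.1
```

Call:
{"op": "step_arm", "data": {"rows": [[0,0,0,0,0,0],[0,0,0,0,0,0],[0,0,0,0,0,0],[0,0,0,0,0,0],[0,0,0,0,0,0]]}}

```text
clock: 5.93
tcp_pos: [0.4703, 0.2565, 0.1237]
orientation: [-1.81, -2.564, 0.007]
contact_force: [-8.2, -1.7, -10.0]
grip_width: 0.0122
gripper_force: 49.1
```

Call:
{"op": "step_arm", "data": {"rows": [[0,0,0,0,0,0],[0,0,0,0,0,0],[0,0,0,0,0,0],[0,0,0,0,0,0],[0,0,0,0,0,0]]}}

```text
clock: 6.35
tcp_pos: [0.4703, 0.2565, 0.1237]
orientation: [-1.81, -2.564, 0.007]
contact_force: [-8.4, -1.5, -9.5]
grip_width: 0.0122
gripper_force: 49.1
```

```bash
python3 -c "
from h import *
look()"
```

```text
t 6.4 tilt 16.43 F [-7.5 -1.8 -9.2] w 0.0119 pos [0.4704 0.2565 0.1237]
[283.7 174.7] [270, 165, 23, 16, 54]
[275.1 207. ] [261, 190, 29, 34, 528]
```

Call:
{"op": "step_arm", "data": {"rows": [[0.0008,0.0003,0.003,0,0,0],[0.0016,0.0005,0.006,0,0,0],[0.0024,0.0008,0.009,0,0,0],[0.0032,0.0011,0.0113,0,0,0],[0.0032,0.0011,0.0113,0,0,0]]}}

```text
clock: 6.82
tcp_pos: [0.4722, 0.2571, 0.1305]
orientation: [-1.81, -2.564, 0.007]
contact_force: [-9.0, -1.6, -8.7]
grip_width: 0.0123
gripper_force: 49.1
```

Call:
{"op": "step_arm", "data": {"rows": [[0,0,0,0,0,0],[0,0,0,0,0,0],[0,0,0,0,0,0],[0,0,0,0,0,0],[0,0,0,0,0,0]]}}

```text
clock: 7.23
tcp_pos: [0.4722, 0.2572, 0.1305]
orientation: [-1.81, -2.564, 0.007]
contact_force: [-8.0, -2.0, -9.0]
grip_width: 0.0117
gripper_force: 49.0
```

Call:
{"op": "step_arm", "data": {"rows": [[0,0,0,0,0,0],[0,0,0,0,0,0],[0,0,0,0,0,0],[0,0,0,0,0,0],[0,0,0,0,0,0]]}}

```text
clock: 7.65
tcp_pos: [0.4722, 0.2571, 0.1305]
orientation: [-1.81, -2.564, 0.007]
contact_force: [-8.4, -1.7, -8.3]
grip_width: 0.0118
gripper_force: 49.0
```

```bash
python3 -c "
from h import *
look()"
```

```text
t 7.7 tilt 17.93 F [-8.6 -1.6 -9. ] w 0.0121 pos [0.4722 0.2571 0.1305]
[284.3 172.4] [274, 164, 18, 15, 48]
[274.1 205.9] [260, 189, 29, 34, 529]
```

Call:
{"op": "step_arm", "data": {"rows": [[0.0009,0.0003,0.003,0,0,0],[0.0018,0.0006,0.006,0,0,0],[0.0027,0.0009,0.009,0,0,0],[0.0035,0.0012,0.0112,0,0,0],[0.0035,0.0012,0.0112,0,0,0]]}}

```text
clock: 8.12
tcp_pos: [0.4742, 0.2578, 0.1372]
orientation: [-1.81, -2.564, 0.008]
contact_force: [-8.3, -1.5, -9.3]
grip_width: 0.0121
gripper_force: 49.1
```

Call:
{"op": "step_arm", "data": {"rows": [[0,0,0,0,0,0],[0,0,0,0,0,0],[0,0,0,0,0,0],[0,0,0,0,0,0],[0,0,0,0,0,0]]}}

```text
clock: 8.53
tcp_pos: [0.4742, 0.2579, 0.1372]
orientation: [-1.81, -2.564, 0.008]
contact_force: [-8.0, -1.7, -8.5]
grip_width: 0.0121
gripper_force: 49.1
```

Call:
{"op": "step_arm", "data": {"rows": [[0,0,0,0,0,0],[0,0,0,0,0,0],[0,0,0,0,0,0],[0,0,0,0,0,0],[0,0,0,0,0,0]]}}

```text
clock: 8.95
tcp_pos: [0.4742, 0.2579, 0.1372]
orientation: [-1.81, -2.564, 0.008]
contact_force: [-8.0, -1.7, -9.3]
grip_width: 0.012
gripper_force: 49.1
```

```bash
python3 -c "
from h import *
look()"
```

```text
t 9.0 tilt 19.42 F [-7.7 -1.4 -8.8] w 0.012 pos [0.4742 0.2578 0.1372]
[280.8 172. ] [265, 163, 26, 15, 56]
[273.2 204.5] [259, 187, 30, 35, 526]
```

Call:
{"op": "step_arm", "data": {"rows": [[0.0009,0.0003,0.003,0,0,0],[0.0019,0.0007,0.006,0,0,0],[0.0029,0.001,0.009,0,0,0],[0.0038,0.0013,0.0111,0,0,0],[0.0038,0.0013,0.0111,0,0,0]]}}

```text
clock: 9.42
tcp_pos: [0.4764, 0.2586, 0.1438]
orientation: [-1.81, -2.564, 0.008]
contact_force: [-9.1, -2.1, -9.6]
grip_width: 0.0121
gripper_force: 49.1
```

Call:
{"op": "step_arm", "data": {"rows": [[0,0,0,0,0,0],[0,0,0,0,0,0],[0,0,0,0,0,0],[0,0,0,0,0,0],[0,0,0,0,0,0]]}}

```text
clock: 9.83
tcp_pos: [0.4764, 0.2586, 0.1439]
orientation: [-1.81, -2.564, 0.008]
contact_force: [-8.0, -2.5, -8.7]
grip_width: 0.0126
gripper_force: 49.0
```

Call:
{"op": "step_arm", "data": {"rows": [[0,0,0,0,0,0],[0,0,0,0,0,0],[0,0,0,0,0,0],[0,0,0,0,0,0],[0,0,0,0,0,0]]}}

```text
clock: 10.25
tcp_pos: [0.4764, 0.2586, 0.1438]
orientation: [-1.81, -2.564, 0.008]
contact_force: [-8.7, -1.7, -9.6]
grip_width: 0.0121
gripper_force: 49.0
```

```bash
python3 -c "
from h import *
look()"
```

```text
t 10.3 tilt 20.93 F [-8.4 -1.1 -9.1] w 0.0118 pos [0.4764 0.2586 0.1438]
[280.6 169.7] [266, 159, 24, 18, 60]
[272.1 203.2] [258, 186, 29, 35, 527]
```

Call:
{"op": "step_arm", "data": {"rows": [[0.001,0.0003,0.003,0,0,0],[0.002,0.0007,0.006,0,0,0],[0.0031,0.001,0.009,0,0,0],[0.004,0.0014,0.011,0,0,0],[0.004,0.0014,0.011,0,0,0]]}}

```text
clock: 10.72
tcp_pos: [0.4787, 0.2594, 0.1503]
orientation: [-1.81, -2.564, 0.008]
contact_force: [-8.5, -0.7, -9.5]
grip_width: 0.0123
gripper_force: 49.1
```

Call:
{"op": "step_arm", "data": {"rows": [[0,0,0,0,0,0],[0,0,0,0,0,0],[0,0,0,0,0,0],[0,0,0,0,0,0],[0,0,0,0,0,0]]}}

```text
clock: 11.13
tcp_pos: [0.4787, 0.2594, 0.1504]
orientation: [-1.81, -2.564, 0.008]
contact_force: [-8.6, -1.4, -9.6]
grip_width: 0.0122
gripper_force: 49.1
```

Call:
{"op": "step_arm", "data": {"rows": [[0,0,0,0,0,0],[0,0,0,0,0,0],[0,0,0,0,0,0],[0,0,0,0,0,0],[0,0,0,0,0,0]]}}

```text
clock: 11.55
tcp_pos: [0.4788, 0.2594, 0.1504]
orientation: [-1.81, -2.564, 0.008]
contact_force: [-9.3, -0.4, -9.8]
grip_width: 0.0116
gripper_force: 49.1
```

```bash
python3 -c "
from h import *
look()"
```

```text
t 11.6 tilt 22.42 F [-9.3 -1.2 -9.6] w 0.0121 pos [0.4787 0.2594 0.1504]
[280.3 167.8] [268, 158, 21, 17, 56]
[271. 202.] [257, 184, 29, 36, 524]
```

Call:
{"op": "step_arm", "data": {"rows": [[0.001,0.0003,0.003,0,0,0],[0.0021,0.0007,0.006,0,0,0],[0.0032,0.0011,0.009,0,0,0],[0.0043,0.0015,0.0109,0,0,0],[0.0043,0.0015,0.0109,0,0,0]]}}

```text
clock: 12.02
tcp_pos: [0.4812, 0.2603, 0.1569]
orientation: [-1.81, -2.563, 0.008]
contact_force: [-10.7, -3.0, -8.9]
grip_width: 0.0122
gripper_force: 49.1
```

Call:
{"op": "step_arm", "data": {"rows": [[0,0,0,0,0,0],[0,0,0,0,0,0],[0,0,0,0,0,0],[0,0,0,0,0,0],[0,0,0,0,0,0]]}}

```text
clock: 12.43
tcp_pos: [0.4812, 0.2603, 0.1569]
orientation: [-1.81, -2.563, 0.008]
contact_force: [-10.1, -0.9, -9.0]
grip_width: 0.0122
gripper_force: 49.0
```

Call:
{"op": "step_arm", "data": {"rows": [[0,0,0,0,0,0],[0,0,0,0,0,0],[0,0,0,0,0,0],[0,0,0,0,0,0],[0,0,0,0,0,0]]}}

```text
clock: 12.85
tcp_pos: [0.4812, 0.2603, 0.1569]
orientation: [-1.81, -2.563, 0.008]
contact_force: [-9.4, -1.1, -8.9]
grip_width: 0.0121
gripper_force: 49.0
```

```bash
python3 -c "
from h import *
look()"
```

```text
t 12.9 tilt 23.93 F [-8.4 -1.6 -8.9] w 0.0121 pos [0.4812 0.2603 0.1569]
[279.6 165.9] [269, 156, 18, 18, 50]
[232.6 217.1] [221, 199, 25, 37, 504]
```

Call:
{"op": "step_arm", "data": {"rows": [[0,0,0,0,0,0],[0,0,0,0,0,0],[0,0,0,0,0,0]], "jaw": 0.65}}

```text
clock: 13.15
tcp_pos: [0.4867, 0.2622, 0.1596]
orientation: [1.811, 2.564, 0.009]
contact_force: [-0.2, 0.8, 0.7]
grip_width: 0.03
gripper_force: 0.0
```

Call:
{"op": "step_arm", "data": {"rows": [[0,0,0.02,0,0,0],[0,0,0.06,0,0,0],[0,0,0.12,0,0,0],[0,0,0.17,0,0,0],[0,0,0.2,0,0,0]]}}

```text
clock: 13.57
tcp_pos: [0.4865, 0.2618, 0.2828]
orientation: [1.812, 2.563, 0.011]
contact_force: [-0.1, 0.0, 0.6]
grip_width: 0.0297
gripper_force: 0.0
```

```bash
python3 - <<'E'
from h import *
f=look()
for p in((-.037,.04,.033),):print(proj("side",loc(*p,23.9)))
to(loc(-.195,-.174,.015,68))
g=eyes.grab_frame("top")
a=f[90:330,170:410,::-1];b=g[90:330,170:410,::-1]
cv2.imwrite('pics/c3.png',cv2.resize(cv2.hconcat([b,a]),(800,400),interpolation=cv2.INTER_CUBIC))
E
```

```text
t 13.62 tilt 61.82 F [1.3 0.2 2.3] w 0.0298 pos [0.4877 0.2625 0.2854]
[279.7 165.9] [269, 157, 18, 17, 47]
[216.5 223.8] [205, 205, 25, 37, 501]
[216.3210306  219.76387377]
t 13.62 pos [0.4877 0.2625 0.2854] F [1.3 0.2 2.3] w 0.0298 gf 0.0
shift [ 0.3835 -0.1755 -0.0899] turn [-0.0022  0.003  -0.0016]
```

View pics/c3.png

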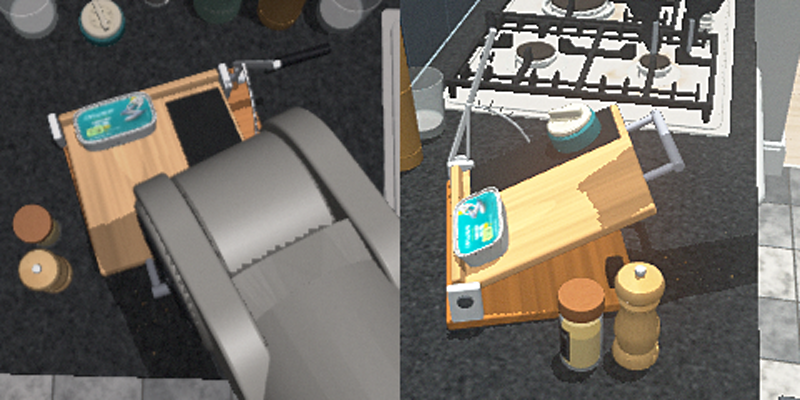

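Call:
{"op": "step_arm", "data": {"rows": [[0.06,-0.03,0.01,0,0,0],[0.12,-0.055,0.01,0,0,0],[0.18,-0.082,0.01,0,0,0],[0.23,-0.105,0.01,0,0,0],[0.28,-0.128,0.01,0,0,0]], "jaw": 0.45}}

```text
clock: 14.08
tcp_pos: [0.6541, 0.1833, 0.2838]
orientation: [1.812, 2.565, 0.001]
contact_force: [0.5, 0.0, 0.6]
grip_width: 0.0471
gripper_force: 0.0
```

Call:
{"op": "step_arm", "data": {"rows": [[0.05,-0.023,0,0,0,0],[0.085,-0.039,0,0,0,0],[0.1035,-0.0475,0,0,0,0],[0.1035,-0.0475,0,0,0,0],[0.1035,-0.0475,0,0,0,0]]}}

```text
clock: 14.5
tcp_pos: [0.7146, 0.1554, 0.2832]
orientation: [1.814, 2.565, -0.001]
contact_force: [-0.1, -0.0, 0.2]
grip_width: 0.0472
gripper_force: 0.0
```

```bash
python3 - <<'E'
from h import *
to(loc(-.195,-.174,.015,68))
f=eyes.grab_frame("side");g=eyes.grab_frame("top")
a=f[60:200,150:350,::-1];b=g[60:200,270:470,::-1]
cv2.imwrite('pics/c4.png',cv2.resize(cv2.hconcat([b,a]),(800,280),interpolation=cv2.INTER_CUBIC))
E
```

```text
t 14.5 pos [0.7146 0.1554 0.2832] F [-0.1 -0.   0.2] w 0.0472 gf 0.0
shift [ 0.0055  0.003  -0.0862] turn [ 0.0002 -0.     -0.0016]
```

View pics/c4.png

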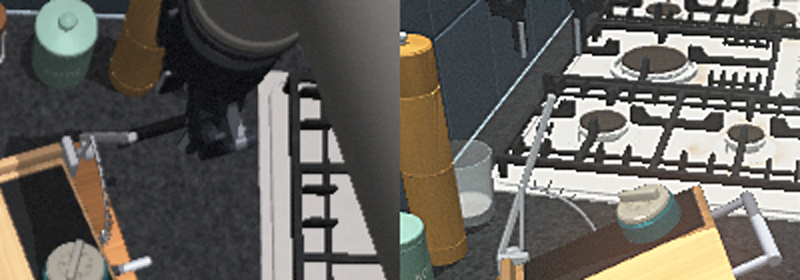

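Call:
{"op": "step_arm", "data": {"rows": [[0.005,0.003,-0.02,0,0,0],[0.005,0.003,-0.04,0,0,0],[0.005,0.003,-0.065,0,0,0],[0.005,0.003,-0.084,0,0,0],[0.005,0.003,-0.084,0,0,0]]}}

```text
clock: 15.02
tcp_pos: [0.715, 0.1583, 0.2287]
orientation: [-1.809, -2.564, 0.007]
contact_force: [-0.5, 0.0, -1.0]
grip_width: 0.0471
gripper_force: 0.0
```

Call:
{"op": "step_arm", "data": {"rows": [[0,0,0,0,0,0],[0,0,0,0,0,0],[0,0,0,0,0,0],[0,0,0,0,0,0],[0,0,0,0,0,0]], "jaw": 1, "squeeze": 30}}

```text
clock: 15.43
tcp_pos: [0.718, 0.1579, 0.2339]
orientation: [1.811, 2.565, 0.002]
contact_force: [0.3, 0.5, 1.6]
grip_width: 0.0104
gripper_force: 29.3
```

```bash
python3 - <<'E'
from h import *
to(loc(-.195,-.174,.015,68))
o=r.get_obs();g=o["tcp_pos"]+[0,0,.005]-HINGE;ex,ey=frame()
u=-g@ex;print("along",u,"up",g[2],"radius",np.hypot(u,g[2]),"lat",g@ey,"angle",np.degrees(np.arctan2(g[2],u)-np.arctan2(.015,.195)))
p0=loc(-.195,-.174,.015,68)
for d in(64,60,56,52,48,44,40,36,32,30,28,27,26,25,24,23,22):print(d,((loc(-.195,-.174,.015,d)-p0)/.6).round(4))
E
```

```text
t 15.43 pos [0.718  0.1579 0.2339] F [0.3 0.5 1.6] w 0.0104 gf 29.30473655462265
shift [-0.0002 -0.0011 -0.0042] turn [-0.0002  0.0006 -0.002 ]
along 0.05879078339217838 up 0.18893265325746572 radius 0.19786839989945795 lat -0.17339992742750504 angle 68.31655142882143
64 [-0.0202 -0.007  -0.0076]
60 [-0.0399 -0.0139 -0.0167]
56 [-0.059  -0.0205 -0.0273]
52 [-0.0773 -0.0269 -0.0392]
48 [-0.0947 -0.033  -0.0524]
44 [-0.1113 -0.0387 -0.067 ]
40 [-0.1269 -0.0442 -0.0826]
36 [-0.1413 -0.0492 -0.0994]
32 [-0.1547 -0.0539 -0.1173]
30 [-0.1609 -0.056  -0.1265]
28 [-0.1668 -0.0581 -0.136 ]
27 [-0.1697 -0.0591 -0.1409]
26 [-0.1724 -0.06   -0.1458]
25 [-0.1751 -0.061  -0.1507]
24 [-0.1777 -0.0619 -0.1557]
23 [-0.1802 -0.0627 -0.1607]
22 [-0.1827 -0.0636 -0.1658]
```

Call:
{"op": "step_arm", "data": {"rows": [[-0.0202,-0.007,-0.0076,0,0,0],[-0.0399,-0.0139,-0.0167,0,0,0],[-0.059,-0.0205,-0.0273,0,0,0],[-0.0773,-0.0269,-0.0392,0,0,0],[-0.0947,-0.033,-0.0524,0,0,0]]}}

```text
clock: 15.85
tcp_pos: [0.6615, 0.1381, 0.2028]
orientation: [1.811, 2.564, 0.005]
contact_force: [3.1, 1.0, -1.4]
grip_width: 0.0109
gripper_force: 29.5
```

Call:
{"op": "step_arm", "data": {"rows": [[-0.0166,-0.0057,-0.0146,0,0,0],[-0.0322,-0.0112,-0.0302,0,0,0],[-0.0466,-0.0162,-0.047,0,0,0],[-0.06,-0.0209,-0.0649,0,0,0],[-0.0662,-0.023,-0.0741,0,0,0]]}}

```text
clock: 16.27
tcp_pos: [0.6209, 0.1238, 0.157]
orientation: [1.812, 2.565, 0.002]
contact_force: [1.3, -1.2, 2.7]
grip_width: 0.0109
gripper_force: 30.2
```

```bash
cat >> h.py <<'E'
def pt():
    o=r.get_obs();g=o["tcp_pos"]+[0,0,.005]-HINGE;ex,ey=frame()
    u=-g@ex;an=np.arctan2(g[2],u)-np.arctan2(.015,.195)
    t=np.array([0,0,1])*np.cos(an)+ex*np.sin(an)
    print("t",round(o["clock"],2),"radius",np.hypot(u,g[2]).round(4),"lat",(g@ey).round(4),"angle",np.degrees(an).round(2),"Ftan(up)",(o["contact_force"]@t).round(2),"F",o["contact_force"].round(2),"M",o["moment"].round(2))
E
python3 - <<'E'
from h import *
pt();f=look()
E
```

```text
t 16.27 radius 0.1967 lat -0.1737 angle 30.31 Ftan(up) 2.73 F [ 1.27 -1.17  2.69] M [-0.01 -0.54 -0.01]
t 16.32 tilt 23.76 F [ 2.7 -0.5 -4.3] w 0.0107 pos [0.6203 0.1237 0.1562]
[216.4 223.6] [205, 205, 24, 37, 490]
```

Call:
{"op": "step_arm", "data": {"rows": [[-0.003,-0.001,-0.0047,0,0,0],[-0.0059,-0.0021,-0.0095,0,0,0],[-0.0087,-0.003,-0.0143,0,0,0],[-0.01,-0.0035,-0.0168,0,0,0],[-0.01,-0.0035,-0.0168,0,0,0]]}}

```text
clock: 16.73
tcp_pos: [0.6148, 0.1218, 0.1468]
orientation: [1.812, 2.566, -0.001]
contact_force: [1.5, -1.5, -1.1]
grip_width: 0.0109
gripper_force: 30.3
```

```bash
python3 -c "
from h import *
pt()"
```

```text
t 16.73 radius 0.1965 lat -0.1736 angle 26.79 Ftan(up) -0.55 F [ 1.49 -1.48 -1.08] M [-0.33 -0.41 -0.08]
```

Call:
{"op": "step_arm", "data": {"rows": [[-0.0003,-0.0001,-0.0006,0,0,0],[-0.0007,-0.0002,-0.0012,0,0,0],[-0.001,-0.0003,-0.0018,0,0,0],[-0.0013,-0.0005,-0.0025,0,0,0],[-0.0013,-0.0005,-0.0025,0,0,0]]}}

```text
clock: 17.15
tcp_pos: [0.6142, 0.1216, 0.1456]
orientation: [1.812, 2.566, 0.0]
contact_force: [0.5, -3.5, 2.3]
grip_width: 0.0108
gripper_force: 30.5
```

```bash
python3 -c "
from h import *
pt()"
```

```text
t 17.15 radius 0.1964 lat -0.1736 angle 26.4 Ftan(up) 1.77 F [ 0.51 -3.53  2.31] M [-0.48 -0.39 -0.05]
```

```bash
python3 - <<'E'
from h import *
pt()
f=eyes.grab_frame("side");g=eyes.grab_frame("top")
print(proj("top",loc(-.165,-.12,0,24)),proj("side",loc(-.165,-.12,0,24)))
a=f[100:250,190:390,::-1];b=g[100:250,220:420,::-1]
cv2.imwrite('pics/c5.png',cv2.resize(cv2.hconcat([b,a]),(800,300),interpolation=cv2.INTER_CUBIC))
E
```

```text
t 17.15 radius 0.1964 lat -0.1736 angle 26.4 Ftan(up) 1.77 F [ 0.51 -3.53  2.31] M [-0.48 -0.39 -0.05]
[330.91070891 193.89189539] [272.35429152 161.47085961]
```

View pics/c5.png

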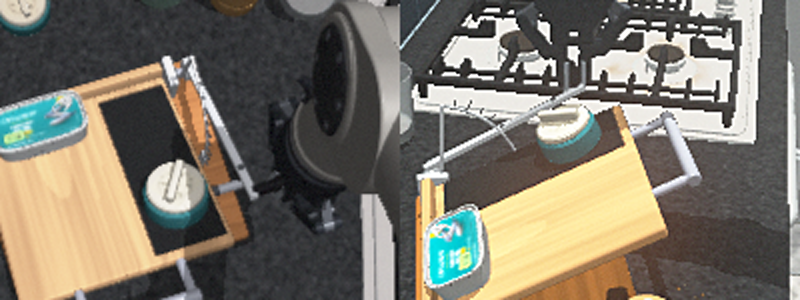

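Call:
{"op": "step_arm", "data": {"rows": [[-0.0003,-0.0001,-0.0006,0,0,0],[-0.0007,-0.0002,-0.0012,0,0,0],[-0.001,-0.0003,-0.0018,0,0,0],[-0.0013,-0.0005,-0.0025,0,0,0],[-0.0013,-0.0005,-0.0025,0,0,0]]}}

```text
clock: 17.67
tcp_pos: [0.6133, 0.1213, 0.1439]
orientation: [1.812, 2.566, -0.0]
contact_force: [1.1, -4.4, 2.5]
grip_width: 0.0107
gripper_force: 30.5
```

```bash
python3 -c "
from h import *
pt()"
```

```text
t 17.67 radius 0.1964 lat -0.1736 angle 25.84 Ftan(up) 2.08 F [ 1.1  -4.37  2.51] M [-0.73 -0.39 -0.01]
```

Call:
{"op": "step_arm", "data": {"rows": [[-0.0003,-0.0001,-0.0006,0,0,0],[-0.0007,-0.0002,-0.0012,0,0,0],[-0.001,-0.0003,-0.0018,0,0,0],[-0.0013,-0.0005,-0.0025,0,0,0],[-0.0013,-0.0005,-0.0025,0,0,0]]}}

```text
clock: 18.08
tcp_pos: [0.6124, 0.121, 0.1422]
orientation: [1.812, 2.566, -0.001]
contact_force: [2.1, -4.6, 0.6]
grip_width: 0.0107
gripper_force: 30.5
```

```bash
python3 -c "
from h import *
pt()"
```

```text
t 18.08 radius 0.1964 lat -0.1736 angle 25.28 Ftan(up) 0.77 F [ 2.1  -4.63  0.64] M [-0.89 -0.5  -0.02]
```

Call:
{"op": "step_arm", "data": {"rows": [[-0.0006,-0.0002,-0.0012,0,0,0],[-0.0012,-0.0004,-0.0025,0,0,0],[-0.0012,-0.0004,-0.0025,0,0,0]]}}

```text
clock: 18.33
tcp_pos: [0.6117, 0.1208, 0.1408]
orientation: [-1.812, -2.566, 0.001]
contact_force: [1.4, -4.5, 0.4]
grip_width: 0.0103
gripper_force: 30.6
```

Call:
{"op": "step_arm", "data": {"rows": [[0,0,0,0,0,0]]}}

```text
clock: 18.42
tcp_pos: [0.6117, 0.1208, 0.1408]
orientation: [1.812, 2.566, -0.001]
contact_force: [2.1, -4.9, 1.8]
grip_width: 0.0111
gripper_force: 30.6
```

Call:
{"op": "step_arm", "data": {"rows": [[0,0,0,0,0,0]]}}

```text
clock: 18.5
tcp_pos: [0.6117, 0.1207, 0.1408]
orientation: [-1.812, -2.566, 0.001]
contact_force: [1.4, -4.3, 1.4]
grip_width: 0.0109
gripper_force: 30.6
```

```bash
python3 -c "
from h import *
pt()"
```

```text
t 18.5 radius 0.1964 lat -0.1736 angle 24.79 Ftan(up) 1.21 F [ 1.37 -4.34  1.4 ] M [-0.97 -0.52 -0.05]
```

Call:
{"op": "step_arm", "data": {"rows": [[-0.0006,-0.0002,-0.0012,0,0,0],[-0.0012,-0.0004,-0.0025,0,0,0],[-0.0012,-0.0004,-0.0025,0,0,0]]}}

```text
clock: 18.75
tcp_pos: [0.6109, 0.1205, 0.1393]
orientation: [-1.812, -2.566, 0.001]
contact_force: [1.4, -4.4, 1.8]
grip_width: 0.0109
gripper_force: 30.6
```

Call:
{"op": "step_arm", "data": {"rows": [[0,0,0,0,0,0]]}}

```text
clock: 18.83
tcp_pos: [0.6109, 0.1204, 0.1393]
orientation: [1.812, 2.566, -0.001]
contact_force: [1.6, -4.9, 1.4]
grip_width: 0.0111
gripper_force: 30.6
```

Call:
{"op": "step_arm", "data": {"rows": [[0,0,0,0,0,0]]}}

```text
clock: 18.92
tcp_pos: [0.6109, 0.1205, 0.1393]
orientation: [-1.812, -2.566, 0.001]
contact_force: [1.0, -3.9, 1.2]
grip_width: 0.0111
gripper_force: 30.6
```

```bash
python3 -c "
from h import *
pt()"
```

```text
t 18.92 radius 0.1963 lat -0.1735 angle 24.31 Ftan(up) 0.99 F [ 1.05 -3.95  1.23] M [-0.94 -0.5  -0.01]
```

Call:
{"op": "step_arm", "data": {"rows": [[-0.0005,-0.0002,-0.001,0,0,0],[-0.001,-0.0003,-0.002,0,0,0],[-0.001,-0.0003,-0.002,0,0,0]]}}

```text
clock: 19.17
tcp_pos: [0.6104, 0.1203, 0.1382]
orientation: [1.812, 2.566, -0.0]
contact_force: [1.7, -6.0, 1.4]
grip_width: 0.0109
gripper_force: 30.6
```

Call:
{"op": "step_arm", "data": {"rows": [[0,0,0,0,0,0]]}}

```text
clock: 19.25
tcp_pos: [0.6104, 0.1203, 0.1382]
orientation: [1.812, 2.566, -0.001]
contact_force: [1.5, -5.3, 2.0]
grip_width: 0.0108
gripper_force: 30.6
```

Call:
{"op": "step_arm", "data": {"rows": [[0,0,0,0,0,0]]}}

```text
clock: 19.33
tcp_pos: [0.6104, 0.1203, 0.1382]
orientation: [1.812, 2.566, -0.0]
contact_force: [1.3, -5.3, 0.8]
grip_width: 0.0107
gripper_force: 30.6
```

```bash
python3 -c "
from h import *
pt()"
```

```text
t 19.33 radius 0.1963 lat -0.1735 angle 23.93 Ftan(up) 0.52 F [ 1.35 -5.34  0.78] M [-0.9  -0.49 -0.05]
```

Call:
{"op": "step_arm", "data": {"rows": [[-0.0005,-0.0002,-0.001,0,0,0],[-0.001,-0.0003,-0.002,0,0,0],[-0.001,-0.0003,-0.002,0,0,0]]}}

```text
clock: 19.58
tcp_pos: [0.6098, 0.1201, 0.137]
orientation: [1.812, 2.566, -0.0]
contact_force: [1.1, -5.4, 1.8]
grip_width: 0.0106
gripper_force: 30.7
```

Call:
{"op": "step_arm", "data": {"rows": [[0,0,0,0,0,0]]}}

```text
clock: 19.67
tcp_pos: [0.6098, 0.1201, 0.137]
orientation: [1.812, 2.566, -0.0]
contact_force: [0.5, -5.2, 2.2]
grip_width: 0.0107
gripper_force: 30.7
```

Call:
{"op": "step_arm", "data": {"rows": [[0,0,0,0,0,0]]}}

```text
clock: 19.75
tcp_pos: [0.6098, 0.1201, 0.137]
orientation: [1.812, 2.566, -0.0]
contact_force: [0.3, -4.5, 2.6]
grip_width: 0.0111
gripper_force: 30.7
```

```bash
python3 -c "
from h import *
pt()"
```

```text
t 19.75 radius 0.1963 lat -0.1736 angle 23.56 Ftan(up) 1.89 F [ 0.27 -4.49  2.59] M [-0.91 -0.47 -0.01]
```

Vertical force is starting to rise; continue in small steps.

Call:
{"op": "step_arm", "data": {"rows": [[-0.0005,-0.0002,-0.001,0,0,0],[-0.001,-0.0003,-0.002,0,0,0],[-0.001,-0.0003,-0.002,0,0,0]]}}

```text
clock: 20.0
tcp_pos: [0.6093, 0.1199, 0.1358]
orientation: [1.812, 2.566, -0.0]
contact_force: [1.6, -4.9, 2.3]
grip_width: 0.0107
gripper_force: 30.8
```

Call:
{"op": "step_arm", "data": {"rows": [[0,0,0,0,0,0]]}}

```text
clock: 20.08
tcp_pos: [0.6093, 0.1199, 0.1358]
orientation: [1.812, 2.566, -0.0]
contact_force: [1.4, -5.5, 1.2]
grip_width: 0.0107
gripper_force: 30.8
```

Call:
{"op": "step_arm", "data": {"rows": [[0,0,0,0,0,0]]}}

```text
clock: 20.17
tcp_pos: [0.6093, 0.1199, 0.1358]
orientation: [1.812, 2.566, -0.0]
contact_force: [1.6, -5.4, 2.8]
grip_width: 0.0109
gripper_force: 30.8
```

```bash
python3 -c "
from h import *
pt()"
```

```text
t 20.17 radius 0.1962 lat -0.1735 angle 23.16 Ftan(up) 2.5 F [ 1.59 -5.43  2.84] M [-1.01 -0.45 -0.07]
```

Call:
{"op": "step_arm", "data": {"rows": [[-0.0005,-0.0002,-0.001,0,0,0],[-0.001,-0.0003,-0.002,0,0,0],[-0.001,-0.0003,-0.002,0,0,0]]}}

```text
clock: 20.42
tcp_pos: [0.6088, 0.1197, 0.1348]
orientation: [1.812, 2.566, 0.0]
contact_force: [1.0, -5.8, 2.2]
grip_width: 0.011
gripper_force: 30.9
```

Call:
{"op": "step_arm", "data": {"rows": [[0,0,0,0,0,0]]}}

```text
clock: 20.5
tcp_pos: [0.6088, 0.1197, 0.1348]
orientation: [1.812, 2.566, 0.0]
contact_force: [1.4, -5.4, 2.7]
grip_width: 0.011
gripper_force: 30.9
```

Call:
{"op": "step_arm", "data": {"rows": [[0,0,0,0,0,0]]}}

```text
clock: 20.58
tcp_pos: [0.6088, 0.1198, 0.1348]
orientation: [1.812, 2.566, 0.0]
contact_force: [1.8, -5.1, 2.7]
grip_width: 0.0107
gripper_force: 30.9
```

Call:
{"op": "step_arm", "data": {"rows": [[0,0,0,0,0,0]]}}

```text
clock: 20.67
tcp_pos: [0.6088, 0.1198, 0.1348]
orientation: [1.812, 2.566, 0.0]
contact_force: [1.1, -5.1, 3.4]
grip_width: 0.0108
gripper_force: 30.9
```

```bash
python3 -c "
from h import *
pt()
f=eyes.grab_frame('side');g=eyes.grab_frame('top')
a=f[130:190,230:330,::-1];b=g[165:225,300:400,::-1]
cv2.imwrite('pics/c6.png',cv2.resize(cv2.hconcat([b,a]),(800,240),interpolation=cv2.INTER_CUBIC))"
```

```text
t 20.67 radius 0.1962 lat -0.1735 angle 22.85 Ftan(up) 2.87 F [ 1.08 -5.14  3.39] M [-0.99 -0.43 -0.05]
```

View pics/c6.png

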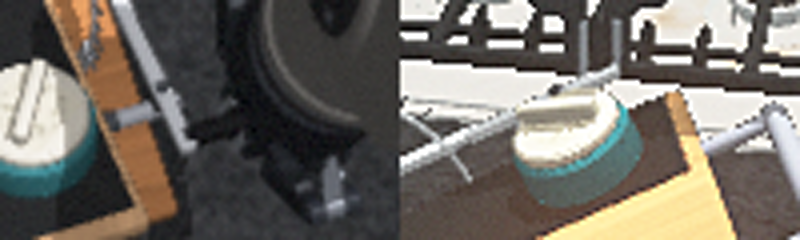

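Call:
{"op": "step_arm", "data": {"rows": [[-0.0005,-0.0002,-0.001,0,0,0],[-0.001,-0.0003,-0.002,0,0,0],[-0.001,-0.0003,-0.002,0,0,0]]}}

```text
clock: 21.02
tcp_pos: [0.6084, 0.1196, 0.1339]
orientation: [1.812, 2.566, 0.001]
contact_force: [1.4, -4.4, 4.8]
grip_width: 0.0106
gripper_force: 31.1
```

Call:
{"op": "step_arm", "data": {"rows": [[0,0,0,0,0,0]]}}

```text
clock: 21.1
tcp_pos: [0.6084, 0.1196, 0.1339]
orientation: [1.812, 2.566, 0.001]
contact_force: [0.7, -5.5, 6.0]
grip_width: 0.0108
gripper_force: 31.0
```

Call:
{"op": "step_arm", "data": {"rows": [[0,0,0,0,0,0]]}}

```text
clock: 21.18
tcp_pos: [0.6084, 0.1196, 0.1339]
orientation: [1.812, 2.566, 0.001]
contact_force: [0.9, -4.4, 4.1]
grip_width: 0.0112
gripper_force: 31.0
```

Call:
{"op": "step_arm", "data": {"rows": [[0,0,0,0,0,0]]}}

```text
clock: 21.27
tcp_pos: [0.6084, 0.1196, 0.1339]
orientation: [1.812, 2.566, 0.001]
contact_force: [1.2, -4.2, 5.2]
grip_width: 0.0107
gripper_force: 31.0
```

```bash
python3 -c "
from h import *
pt()"
```

```text
t 21.27 radius 0.1962 lat -0.1736 angle 22.55 Ftan(up) 4.76 F [ 1.24 -4.15  5.24] M [-0.96 -0.45  0.02]
```

Call:
{"op": "step_arm", "data": {"rows": [[0.0005,0.0002,0.001,0,0,0],[0.001,0.0003,0.002,0,0,0],[0.001,0.0003,0.002,0,0,0]]}}

```text
clock: 21.52
tcp_pos: [0.6088, 0.1197, 0.1347]
orientation: [1.812, 2.566, -0.0]
contact_force: [1.8, -4.2, 2.3]
grip_width: 0.0107
gripper_force: 30.9
```

Call:
{"op": "step_arm", "data": {"rows": [[0,0,0,0,0,0]]}}

```text
clock: 21.6
tcp_pos: [0.6088, 0.1198, 0.1348]
orientation: [1.812, 2.566, -0.0]
contact_force: [1.5, -4.5, 3.0]
grip_width: 0.0109
gripper_force: 30.9
```

Call:
{"op": "step_arm", "data": {"rows": [[0,0,0,0,0,0]]}}

```text
clock: 21.68
tcp_pos: [0.6088, 0.1197, 0.1348]
orientation: [1.812, 2.566, -0.0]
contact_force: [2.1, -4.9, 2.4]
grip_width: 0.0113
gripper_force: 30.9
```

Call:
{"op": "step_arm", "data": {"rows": [[0,0,0,0,0,0]]}}

```text
clock: 21.77
tcp_pos: [0.6088, 0.1197, 0.1348]
orientation: [1.812, 2.566, -0.0]
contact_force: [2.0, -5.4, 2.3]
grip_width: 0.0112
gripper_force: 30.9
```

```bash
python3 -c "
from h import *
pt()"
```

```text
t 21.77 radius 0.1962 lat -0.1736 angle 22.83 Ftan(up) 2.2 F [ 2.01 -5.41  2.34] M [-1.   -0.44 -0.04]
```

```bash
python3 -c "
from h import *
np.save('b.npy',np.stack([eyes.grab_frame('side'),eyes.grab_frame('top')]))"
```

Call:
{"op": "step_arm", "data": {"rows": [[0,0,0,0,0,0],[0,0,0,0,0,0],[0,0,0,0,0,0],[0,0,0,0,0,0]], "jaw": 0.65}}

```text
clock: 22.2
tcp_pos: [0.608, 0.1212, 0.1343]
orientation: [-1.81, -2.566, 0.0]
contact_force: [0.4, -0.8, -0.5]
grip_width: 0.03
gripper_force: 0.0
```

```bash
python3 -c "
from h import *
pt()
b=np.load('b.npy');a=np.stack([eyes.grab_frame('side'),eyes.grab_frame('top')]);np.save('a.npy',a)
d=np.abs(a.astype(int)-b).sum(-1)
# pointer region (side)
c=d[0,130:175,215:275];print('side pointer diff',(c>40).sum(),c.max())
c=d[1,120:205,308:346];print('top pointer diff',(c>40).sum(),c.max())
for i,(n,w) in enumerate((('side',(215,275)),('top',(300,346)))):
  g0,g1=[cv2.cvtColor(x[i],cv2.COLOR_RGB2GRAY).astype(np.float32)[125:200,w[0]:w[1]] for x in(b,a)]
  print(n,cv2.phaseCorrelate(g0,g1))
print(proj('side',loc(-.15,-.14,0,23))-proj('side',loc(-.15,-.14,0,24)))"
```

```text
t 22.2 radius 0.1962 lat -0.1719 angle 22.66 Ftan(up) -0.43 F [ 0.43 -0.83 -0.52] M [-0.02 -0.02 -0.04]
side pointer diff 181 637
top pointer diff 43 223
side ((-0.08354586440924194, 0.5247990495753356), 0.7493036568959554)
top ((-0.006602607580852293, 0.4961422546187677), 1.003546698755688)
[0.48064136 0.88071203]
```

Call:
{"op": "step_arm", "data": {"rows": [[0,0,0.01,0,0,0],[0,0,0.03,0,0,0],[0,0,0.08,0,0,0],[0,0,0.14,0,0,0],[0,0,0.2,0,0,0]]}}

```text
clock: 22.72
tcp_pos: [0.6083, 0.1197, 0.2567]
orientation: [-1.813, -2.566, 0.001]
contact_force: [1.4, 1.1, -0.4]
grip_width: 0.03
gripper_force: 0.0
```

Call:
{"op": "step_arm", "data": {"rows": [[-0.02,-0.06,0.02,0,0,0],[-0.04,-0.12,0.04,0,0,0],[-0.06,-0.18,0.04,0,0,0],[-0.08,-0.22,0.04,0,0,0],[-0.08,-0.22,0.04,0,0,0]]}}

```text
clock: 23.13
tcp_pos: [0.5585, -0.0194, 0.2807]
orientation: [1.824, 2.556, -0.001]
contact_force: [0.4, -0.3, 0.5]
grip_width: 0.0303
gripper_force: 0.0
```

```bash
python3 - <<'E'
from h import *
b=np.load('b.npy');c=np.stack([eyes.grab_frame('side'),eyes.grab_frame('top')]);look()
L=[]
for x in(b,c):
    L.append(np.hstack([x[0][125:185,200:300],x[1][120:180+0,300-25:375]]))
    L.append(np.hstack([x[1][165:225,290:390],x[0][170:230,195:295]]))
im=np.hstack([np.vstack(L[:2]),np.vstack(L[2:])])
cv2.imwrite('pics/c7.png',cv2.resize(im[...,::-1],(800,240),interpolation=cv2.INTER_CUBIC) if 0 else cv2.resize(np.vstack([np.vstack(L[:2]),np.vstack(L[2:])])[...,::-1],(500,600),interpolation=cv2.INTER_CUBIC))
# pointer vertical profile in side view at columns
for u in(225,235,245,255):
    for x in(b,c):
        g=cv2.cvtColor(x[0],cv2.COLOR_RGB2GRAY)[135:175,u];print(u,g.tolist())
E
```

```text
t 23.28 tilt 59.36 F [0.7 0.3 0.8] w 0.0298 pos [ 0.561  -0.0116  0.2797]
[216.5 223.7] [205, 205, 24, 37, 499]
225 [55, 34, 255, 255, 90, 80, 58, 50, 31, 255, 244, 236, 236, 235, 242, 103, 65, 253, 247, 169, 250, 185, 169, 210, 87, 80, 77, 83, 78, 82, 77, 89, 73, 75, 74, 57, 209, 255, 255, 169]
225 [54, 33, 255, 255, 90, 83, 58, 52, 21, 255, 242, 236, 234, 237, 243, 102, 70, 252, 245, 168, 251, 187, 167, 210, 84, 81, 76, 79, 84, 85, 84, 88, 76, 79, 78, 63, 206, 255, 254, 164]
235 [85, 44, 31, 255, 255, 95, 66, 60, 57, 31, 255, 242, 236, 235, 236, 235, 233, 236, 238, 234, 161, 244, 254, 174, 89, 101, 211, 154, 87, 64, 70, 73, 255, 255, 177, 153, 107, 76, 79, 88]
235 [94, 43, 27, 255, 255, 91, 69, 58, 53, 32, 255, 242, 235, 236, 236, 235, 235, 236, 239, 233, 163, 243, 254, 172, 81, 101, 215, 147, 85, 73, 68, 74, 255, 255, 170, 154, 111, 78, 77, 88]
245 [255, 90, 46, 29, 255, 255, 91, 66, 59, 55, 22, 255, 242, 235, 236, 234, 234, 234, 235, 238, 233, 163, 241, 249, 178, 177, 70, 212, 255, 255, 167, 117, 77, 73, 80, 101, 182, 151, 95, 80]
245 [255, 92, 54, 28, 255, 255, 91, 74, 58, 54, 35, 255, 242, 236, 236, 236, 235, 235, 235, 238, 236, 163, 242, 249, 175, 171, 69, 210, 255, 252, 164, 131, 75, 80, 72, 97, 185, 157, 100, 85]
255 [239, 255, 87, 44, 26, 255, 255, 87, 66, 57, 61, 30, 255, 243, 236, 233, 235, 236, 235, 236, 239, 235, 171, 201, 223, 167, 157, 149, 83, 84, 87, 88, 96, 80, 85, 94, 72, 68, 71, 73]
255 [241, 255, 89, 49, 30, 255, 255, 92, 67, 65, 56, 40, 255, 241, 236, 234, 234, 236, 237, 235, 239, 233, 160, 255, 255, 170, 160, 113, 80, 84, 93, 91, 88, 85, 86, 96, 67, 78, 79, 86]
```

View pics/c7.png

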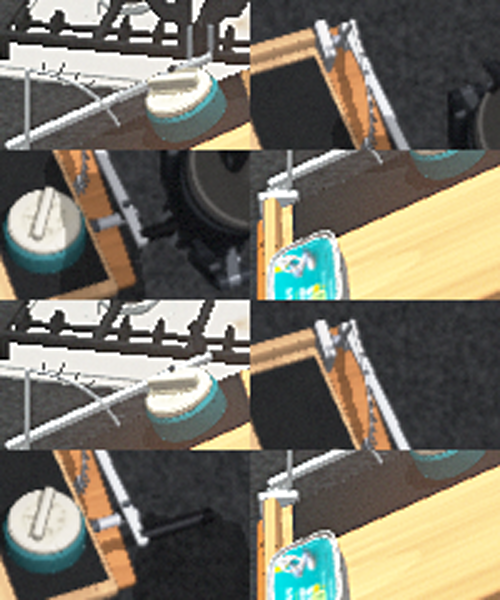

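```bash
python3 -c "
from bench import r
print(r.hand_in())"
```

```text
the job is handed in; nothing more can be done
None
```

I raised the board to about 23.9°. The tin slid down against the lip, the timer stayed put on its mat, and the pointer's foot rests lightly on the pin; the job is handed in at about 23 s. The foot contact was judged from wrist force (about 1–2 N) and before/after pictures, and no verdict came back.

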